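# Empty and nest the parts bins

### The job

Take the pump out of the largest orange parts bin and set it down gently, lying flat, in the middle of the black rubber mat. Then nest the three bins where the largest stands, working from largest to smallest: lower the medium bin into the largest and, after that, the small bin into the medium one, each right way up, fully down on the floor of the bin outside it and let go. Lower the bins in gently rather than dropping them, and do not disturb the largest bin or the other things on the bench.

Things in the scene. Friction and masses are not known exactly. Their poses are not given: they have to be found in the camera images.
- bin_large_mid (a point): Orange plastic parts bin, largest in outline and lowest, holds the pump; open on top, loose, upright. Foot 172 x 132 mm, height 45 mm, rim 183 x 143 mm outside; floor and walls 4 mm, walls lean out 3.4 degrees; a vertical rim band 8 mm thick, 20 mm high runs round the top. The point is its centre, 22.5 mm above its underside; x along the long side, y along the short, z up. Half a turn looks the same.
- bin_medium_mid (a point): Orange plastic parts bin, the medium one; open on top, loose, upright. Foot 152 x 112 mm, height 75 mm, rim 167 x 127 mm outside; floor and walls 4 mm, walls lean out 3.4 degrees; a vertical rim band 8 mm thick, 20 mm high runs round the top. The point is its centre, 37.5 mm above its underside; x along the long side, y along the short, z up. Half a turn looks the same.
- bin_medium_grip (a point): Middle of the rim band on one short side of the medium bin (at its -x end, 79.3 mm from the bin's centre; the +x end is alike), 10 mm below the top: pinch the 8 mm band here from above, one finger inside the bin. Nested in the largest bin, long sides parallel, it has 5 to 6 mm to spare all round, its centre is 19 mm above the largest bin's centre and its rim band stands clear above the largest bin's rim.
- bin_small_mid (a point): Orange plastic parts bin, smallest in outline and tallest; open on top, loose, upright. Foot 132 x 92 mm, height 105 mm, rim 150 x 110 mm outside; floor and walls 4 mm, walls lean out 3.4 degrees; a vertical rim band 8 mm thick, 20 mm high runs round the top. The point is its centre, 52.5 mm above its underside; x along the long side, y along the short, z up. Half a turn looks the same.
- bin_small_grip (a point): Middle of the rim band on one short side of the small bin (at its -x end, 71.1 mm from the bin's centre; the +x end is alike), 10 mm below the top: pinch the 8 mm band here from above, one finger inside the bin. Nested in the medium bin, long sides parallel, it has 5 to 6 mm to spare all round, its centre is 19 mm above the medium bin's centre and its rim band stands clear above the medium bin's rim.
- pump_mid (a point): Coffee-machine pump, lying in the largest bin at the start: a dark block 50 x 38 x 40 mm (x, y, z) with a brass stub 20 mm thick at one end and a white one 16 mm thick at the other, each sticking out 25 mm; 0.35 kg. The point is the block's centre, 20 mm above its underside; x along the stubs (to the brass one), z up. Grip the block across y; the bin leaves about 30 mm there for each finger.
- mat_top (a point): Black rubber mat fixed on the table, 180 x 150 mm, 4 mm thick. The point is the middle of its upper face; x along the long side, z up.
- multimeter: Bystander, to be left alone: green hand-held multimeter, 165 x 85 x 45 mm. The origin is on its underside.
- screwdriver: Bystander, to be left alone: screwdriver lying down. The origin is on its underside.
- pliers: Bystander, to be left alone: red-handled pliers lying down, about 150 mm long. The origin is on its underside.
- solder_spool: Bystander, to be left alone: spool of solder standing on its flange, 56 mm across, 50 mm high. The origin is on its underside.
- tape_roll: Bystander, to be left alone: roll of packing tape lying flat, 100 mm across, 45 mm high. The origin is on its underside.
- mug: Bystander, to be left alone: white mug, 80 mm across, 95 mm high. The origin is on its underside.
There are look-alikes about, which are no part of the job. Leave any blue look-alike of the part that bears pump_mid alone. Leave any green look-alike of the part that bears bin_small_mid alone.

How it is judged (in metres and radians):
On the way, in this order (a step that is already met when the one before it is completed fails the run):
1. the pump lies flat in the middle of the mat (centre within 30 mm), let go (horizontal distance between pump_mid and mat_top below 0.03 m and z of pump_mid in the frame of mat_top between 0.014 and 0.027 m and linear speed of pump below 0.03 m/s and contact force between pump and the fingers below 0.2 N), for 0.2 s.
2. the medium bin sits fully down in the largest bin, let go (horizontal distance between bin_medium_mid and bin_large_mid below 0.012 m and z of bin_medium_mid in the frame of bin_large_mid below 0.023 m and angle between the x axis of bin_medium_mid and the x axis of bin_large_mid, either way round below 0.14 rad and angle between bin_medium_mid's own z axis and vertical below 0.05 rad and linear speed of bin_medium below 0.03 m/s and contact force between bin_medium and the fingers below 0.2 N), for 0.2 s.
At the end, for the whole second after the job is handed in: Pump flat on the mat, within 30 mm of its middle; medium bin in the largest, small bin in the medium, each fully down (within 4 mm), within 12 mm of centred, parallel within 0.14 rad, upright within 0.05 rad, at rest; largest upright; all let go (all of step 1 and all of step 2 and horizontal distance between bin_small_mid and bin_medium_mid below 0.012 m and z of bin_small_mid in the frame of bin_medium_mid below 0.023 m and angle between the x axis of bin_small_mid and the x axis of bin_medium_mid, either way round below 0.14 rad and angle between each of bin_small_mid, bin_large_mid's own z axis and vertical below 0.05 rad and linear speed of bin_small below 0.03 m/s and contact force between bin_small and the fingers below 0.2 N); the robot touches nothing.
It fails at once if the largest bin is shifted more than 60 mm from where it stood (distance of bin_large_mid from where it was at the start of the episode above 0.06 m).
It fails at once if the pump, the medium bin or the small bin is dropped: it moves faster than 0.7 m/s out of the fingers (a fall of 25 mm) ((linear speed of pump above 0.7 m/s and contact force between pump and the fingers below 0.1 N) or (linear speed of bin_medium above 0.7 m/s and contact force between bin_medium and the fingers below 0.1 N) or (linear speed of bin_small above 0.7 m/s and contact force between bin_small and the fingers below 0.1 N)).
It fails at once if a bystander is shifted more than 40 mm (distance of any of multimeter, screwdriver, pliers, solder_spool, tape_roll, mug from where it was at the start of the episode above 0.04 m).
It also fails if it takes over 72 s, if anything falls off the work surface, if the arm or the gripper's body presses on something with over 40 N, if the wrist force passes 120 N, or if a joint passes its speed limit or range.

### The arm

A 7-joint arm with a two-finger parallel gripper is mounted at the origin on the work surface. World frame = base frame: x ahead of the robot, y to its left, z up, the work surface at z = 0. Lengths are in mm, angles in rad, forces in N, time in s.
With the tool pointing down it reaches from about 400 to 900 mm from the base axis. Payload 5.6 kg.
Tool frame: the origin (TCP) lies midway between the tips of the shut fingers; the grasp point (between the pads) lies 19 mm behind it; z points along the fingers, y is the line along which they close (so a half turn about z gives the same grasp; the last joint's range is limited). The gripper opens to 92 mm and grips with 3 to 60 N. Pads are 20 mm wide; open, the fingers measure 128 mm over their backs; the gripper's body (75 mm by 189 mm) begins 69 mm behind the grasp point.
Start: joints at [1.104, 0.468, -0.012, 1.603, 0.006, 1.071, -0.056], TCP at [267.259, -592.522, 214.592] pointing down, gripper open.
Joint ranges: [-2.53, 2.53], [-0.31, 2.02], [-1.57, 1.55], [0.28, 2.44], [-1.29, 4.43], [0.15, 1.84], [-2.92, 2.92]. Speed limits (rad/s): [2.57, 2.57, 3.14, 3.14, 3.14, 3.14, 3.14].

### API

Orientations are given as a rotation vector (axis times angle).
In Python, from cell import robot, grip, kin, viewer gives the robot as it stands. Calls block until the motion is done:
- robot.movep(position, orientation): joint-space move of the TCP to a pose.
- robot.servo_line(position, feed=150, rotation=None): straight line of the TCP; rotation=None keeps the orientation; feed is the mean speed in mm/s.
- robot.goto_joints(angles): joint-space move.
- grip(opening, newtons=None): opening from 0.0 (shut) to 1.0 (fully open); newtons is the grip in N (None keeps the last); returns when the fingers have stopped.
- robot.hold(seconds).
- kin.ik(position, orientation): joint angles nearest the present ones, or None.
- robot.observe(): the state.
- viewer.read_camera(name): name is "scene" or "top" or "wrist"; returns the picture (400x640x3 uint8, red, green, blue); there is no depth.
- viewer.camera_info(name): a dict with "camera_matrix" (3x3 intrinsics, pixels), "R" (3x3) and "t" (3): a world point X has camera coordinates R X + t. Camera axes: x right, y down, z forward; pixel columns grow to the right and rows downward; lengths in mm; the calibration is good to about 2 mm. A picture is of the moment at which its call begins: read the wrist's pose just before it. camera_info takes no time and is no camera call; for the wrist camera it gives the pose at the moment of the call.
A pose or a line that the arm cannot do raises robot.IKError and nothing moves.
- robot.job_done(): hands the job in; it is judged then, once.
Trained networks look in the newest picture that a camera, given by its name, has taken for a name from the list of things; names that differ only in an ending like _2 or _b are one class to them, and where a whole thing is asked for, a point or a joint stands for the part that bears it (a point fixed in the world has none). Each returns a list of dicts, best first, with "confidence" (0 to 1); they miss things now and then, are a little off and sometimes report something else, mostly with a low value. They report only what shows in the picture. A call takes as long as a camera call. They do not tell look-alikes from the thing itself.
- viewer.silhouettes(name, camera): "mask" (400x640 bool, what is visible of it).
- viewer.pinpoint(name, camera): "at" ([x, y, z] in mm, in the coordinates of the camera as it stood for that picture, good to about 4 mm: a listed point, or the origin of a listed thing).
The state is a dict: "t": time; "joints": joint angles; "joint_velocities": joint speeds; "joint_torque": joint torques, N m; "tcp_pos": TCP position; "tcp_rot": TCP orientation; "contact_force": force on the tool from outside, world axes, zero at the start; "wrist_torque": the same for the moment, N m; "grip_width": opening from 0.0 (shut) to 1.0 (fully open); "grip_force": force on a finger pad.
Only numpy, scipy, OpenCV 4.12 (cv2) and the standard library are available. Lean on these libraries where they do the work, as an engineer would, in place of code of your own. Each camera call takes 0.05 s, during which the arm holds its last target. There are 200 camera calls.

## Working session

There is one attempt and no reset: what is moved stays moved. The work goes in short steps, each a Python script; the robot and the scene stay as the last script left them, time stands still between calls to the robot, and variables do not carry over. Pictures are saved under pics/ and viewed, at most 10 in all, crops included, and the job is handed in when it is done.

```bash
ls; mkdir -p pics; cat > h.py <<'E'
import numpy as np, cv2
from scipy.spatial.transform import Rotation as Rn
from cell import robot, grip, kin, viewer
def snap(cam,fn=None):
    info=viewer.camera_info(cam); im=viewer.read_camera(cam)
    if fn: cv2.imwrite('pics/'+fn,im[:,:,::-1])
    return im,info
def find(name,cam,info):
    K=np.array(info['camera_matrix']);R=np.array(info['R']);t=np.array(info['t'])
    out=[]
    for d in viewer.pinpoint(name,cam):
        c=np.array(d['at']); p=K@c
        out.append((round(d['confidence'],2),(R.T@(c-t)).round(1),(p[:2]/p[2]).round()))
    return out
E
python3 - <<'E'
from h import *
ims=[]
for c in ['scene','top']:
    im,i=snap(c,c+'0.png'); ims.append(im)
    for n in ['bin_large_mid','bin_medium_mid','bin_medium_grip','bin_small_mid','bin_small_grip','pump_mid','mat_top','mug','multimeter','screwdriver','pliers','solder_spool','tape_roll']:
        print(c,n,*find(n,c,i))
    print(np.round(i['R'],2).tolist(),np.round(i['t']))
o=robot.observe();print(o['t'],o['tcp_rot'])
E
```

```text
pics
scene bin_large_mid (0.97, array([ 498.7, -350.1,   21. ]), array([246., 286.]))
scene bin_medium_mid (0.8, array([471.5, 357.4,  39.4]), array([380., 155.]))
scene bin_medium_grip (0.81, array([398.9, 378.3,  65.5]), array([364., 141.]))
scene bin_small_mid (0.71, array([ 619.8, -140. ,   48.8]), array([343., 244.])) (0.69, array([ 261.8, -223.4,   54. ]), array([211., 214.]))
scene bin_small_grip (0.97, array([ 546.7, -139.1,   94.4]), array([317., 219.])) (0.86, array([ 304.1, -281.4,   93.8]), array([202., 217.]))
scene pump_mid (0.87, array([ 318.4, -408.5,   23.4]), array([170., 271.])) (0.67, array([ 495.2, -515.9,   19.8]), array([185., 339.]))
scene mat_top (0.85, array([610.2, 116.3,   3.5]), array([385., 208.]))
scene mug (0.7, array([ 7.742e+02,  1.590e+02, -6.000e-01]), array([446., 219.])) (0.27, array([ 518.5, -350.2,   17.9]), array([253., 291.]))
scene multimeter (0.65, array([705.6, 337.7,   2.9]), array([443., 184.])) (0.16, array([396.2, 381.8,  63.5]), array([364., 142.]))
scene screwdriver (0.48, array([338.6, 193.9,  -2.3]), array([322., 175.]))
scene plie
[... 1217 characters left out ...]
t_top (0.68, array([609.8, 108.1,   6.4]), array([281., 173.]))
top mug (0.81, array([774.7, 157.7,   1.2]), array([267., 128.]))
top multimeter (0.88, array([7.033e+02, 3.367e+02, 1.000e-01]), array([217., 148.]))
top screwdriver (0.79, array([343.2, 194.6,  -0.4]), array([255., 250.]))
top pliers (0.63, array([357. ,   3.4,  -1.2]), array([310., 246.]))
top solder_spool (0.71, array([775. , -31.9,   4.4]), array([320., 127.])) (0.57, array([773.9, 159.3,   3.5]), array([267., 128.]))
top tape_roll (0.76, array([ 714.2, -354.5,    2.7]), array([412., 144.]))
[[0.0, -1.0, -0.02], [-1.0, 0.0, -0.08], [0.08, 0.02, -1.0]] [ -43.  529. 1284.]
1.4 [-3.07133543e+00 -6.60656783e-01  9.01334198e-05]
```

```bash
python3 - <<'E'
import cv2
a=cv2.imread('pics/top0.png')[100:310,150:500]
cv2.imwrite('pics/top0c.png',cv2.resize(a,(800,480),interpolation=cv2.INTER_CUBIC))
a=cv2.imread('pics/scene0.png')[110:380,120:480]
cv2.imwrite('pics/scene0c.png',cv2.resize(a,(800,600),interpolation=cv2.INTER_CUBIC))
E
```

```text
(no output)
```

View pics/top0c.png

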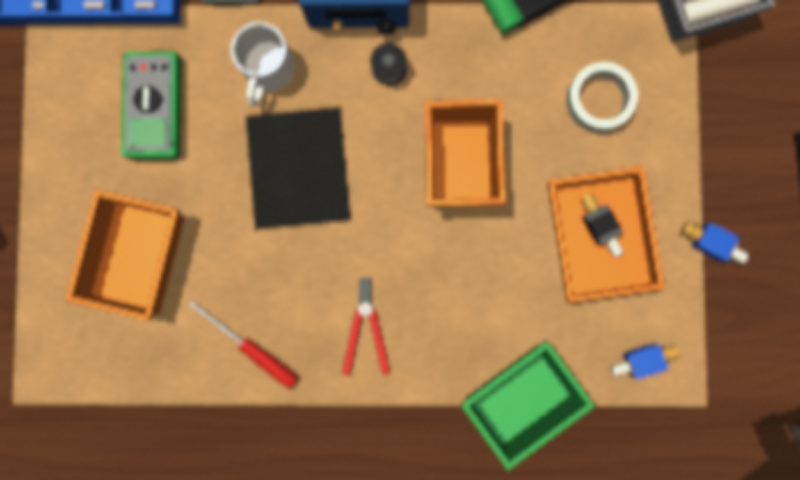

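View pics/scene0c.png

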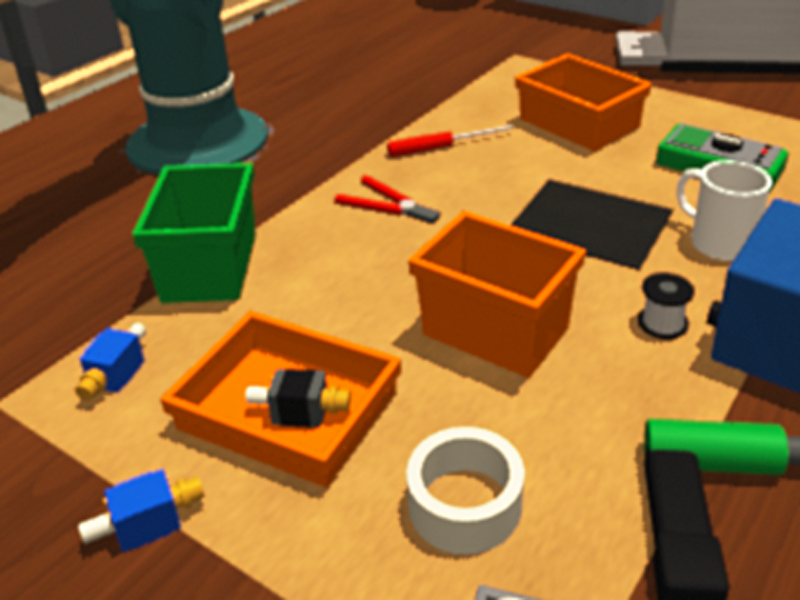

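Orange bins in the top picture: the large one with the dark pump is at px (412,203), the medium at (206,211) and the small tall one at (351,169). The green bin at (377,275) and the blue pumps at (432,257) and (462,204) are look-alikes. The dark pump inside the large bin is the one meant. The enlarged crops confirm these choices, so I'll move in for a closer look.

```bash
cat >> h.py <<'E'
def down(yaw):
    c,s=np.cos(yaw),np.sin(yaw)
    return Rn.from_matrix(np.array([[c,s,0],[s,-c,0],[0,0,-1.]])).as_rotvec()
def outline(name,cam,info,z,near):
    """min-area rectangle (centre, size, long-side yaw deg) of the silhouette nearest to `near`, on plane z"""
    K=np.array(info['camera_matrix']);R=np.array(info['R']);t=np.array(info['t']); best=None
    for d in viewer.silhouettes(name,cam):
        cs,_=cv2.findContours(d['mask'].astype(np.uint8),cv2.RETR_EXTERNAL,cv2.CHAIN_APPROX_NONE)
        if not cs: continue
        p=max(cs,key=len).reshape(-1,2).astype(float)
        r=(R.T@np.linalg.inv(K)@np.c_[p,np.ones(len(p))].T).T; C=-R.T@t
        w=(C+r*((z-C[2])/r[:,2])[:,None])[:,:2]
        (c,s,a)=cv2.minAreaRect(w.astype(np.float32))
        a=a if s[0]>s[1] else a+90
        a=(a+90)%180-90
        q=(np.linalg.norm(np.array(c)-near),np.round(c,1),np.round(s,1),round(a,1),round(d['confidence'],2))
        if best is None or q[0]<best[0]: best=q
    return best
E
python3 - <<'E'
from h import *
robot.movep([500,-350,300],down(np.radians(31)))
im,i=snap('wrist','w1.png')
for n in ['bin_large_mid','pump_mid','bin_small_mid','bin_small_grip']: print(n,*find(n,'wrist',i))
print(outline('bin_large_mid','wrist',i,45,[500,-350]))
print(outline('pump_mid','wrist',i,24,[510,-350]))
print(np.round(i['R'],2).tolist(),(-np.array(i['R']).T@i['t']).round())
o=robot.observe();print(o['t'],o['tcp_pos'],o['joints'])
E
```

```text
bin_large_mid (0.93, array([ 504.3, -345. ,   20.7]), array([313., 160.])) (0.68, array([ 544. , -141. ,   95.4]), array([179.,  51.]))
pump_mid (0.92, array([ 519.2, -351.9,   24.3]), array([322., 154.])) (0.6, array([ 315.7, -405.5,   14.8]), array([288., 269.])) (0.55, array([ 494.2, -515.9,   16.7]), array([399., 218.]))
bin_small_mid (0.81, array([ 268.4, -223.5,   51.7]), array([170., 252.])) (0.72, array([ 521.8, -347.7,   23.3]), array([320., 151.]))
bin_small_grip (0.9, array([ 543.9, -139.3,   92.4]), array([179.,  51.])) (0.81, array([ 304. , -280.8,   94.1]), array([203., 265.]))
(np.float64(6.0536622382997605), array([ 506. , -350.8]), array([181.8, 142.9]), 7.8, 0.78)
(np.float64(10.29607812289945), array([ 520.3, -350.5]), array([100.2,  40.3]), 27.8, 0.69)
[[0.51, -0.86, 0.0], [-0.82, -0.49, 0.28], [-0.24, -0.15, -0.96]] [ 568. -311.  469.]
3.0583 [ 499.58270521 -350.58891815  299.78997906] [ 0.66018495  0.33647227 -0.13357996  1.60000839  0.04711185  1.20857241
 -0.5135416 ]
```

View pics/w1.png

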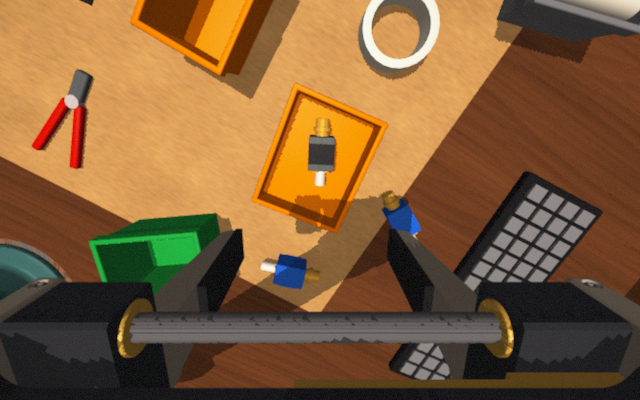

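The wrist view shows the dark pump at (322,153) inside the large bin at (320,158). Sizes match the description, so I'll grasp it.

```bash
python3 - <<'E'
from h import *
r=down(np.radians(28.5))
robot.movep([519.5,-351,120],r)
robot.servo_line([519.5,-351,11],feed=80)
grip(0.0,40); o=robot.observe(); print(o['grip_width']*92,o['grip_force'],o['tcp_pos'],o['contact_force'])
robot.servo_line([519.5,-351,40],feed=60)
robot.servo_line([519.5,-351,200],feed=200)
o=robot.observe(); print(o['grip_width']*92,o['grip_force'],o['contact_force'],o['t'])
robot.movep([611,112,200],down(np.radians(60)))
im,i=snap('wrist','w2.png')
print(find('mat_top','wrist',i),find('pump_mid','wrist',i),find('bin_medium_mid','wrist',i))
robot.servo_line([611,112,45],feed=150)
robot.servo_line([611,112,13],feed=40)
o=robot.observe(); print(o['tcp_pos'],o['contact_force'],o['t'])
E
```

```text
37.93677306326424 39.9997079372406 [ 519.25570637 -350.74116978   10.93772093] [-0.89741576  0.43609577  0.37143056]
37.70806505239207 39.99816298484802 [-0.45086696 -0.1073792  -3.43545023] 7.7583
[(0.7, array([611.8, 107.3,   3.7]), array([316., 178.]))] [(0.75, array([611.9, 109.9, 209.9]), array([315., 250.]))] [(0.88, array([476.9, 355. ,  36.7]), array([82., 46.]))]
[611.20772814 112.11340298  13.17664038] [ 0.36372823 -0.37044849 -3.49103075] 11.8167
```

View pics/w2.png

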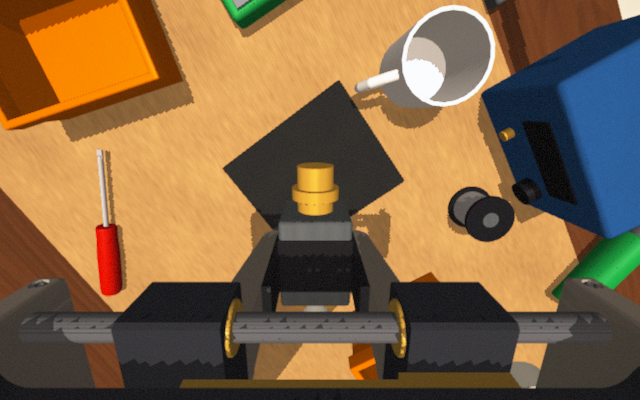

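The pump is held square at (315,250) and the mat lies under it around (316,178). I'll lower to contact, release, then look at the medium bin.

```bash
python3 - <<'E'
from h import *
for z in np.arange(12,7.5,-.5):
    robot.servo_line([611,112,z],feed=15)
    f=robot.observe()['contact_force'][2]
    if f>0: break
print(z,f)
grip(0.75); robot.hold(.3)
robot.servo_line([611,112,70],feed=100)
robot.movep([470,340,330],down(np.radians(75)))
im,i=snap('wrist','w3.png')
print(find('pump_mid','wrist',i)); 
for n in ['bin_medium_mid','bin_medium_grip']: print(n,find(n,'wrist',i))
print(outline('bin_medium_mid','wrist',i,75,[474,358]))
print(robot.observe()['t'],robot.observe()['joints'])
E
```

```text
10.5 1.5278279517704183
[(0.7, array([609.9, 114.1,  23.3]), array([422., 261.]))]
bin_medium_mid [(0.7, array([477.7, 357.7,  40.9]), array([316., 151.]))]
bin_medium_grip [(0.55, array([399. , 380.7,  63.4]), array([261., 152.]))]
(np.float64(0.8564646826351137), array([474.8, 358.4]), array([129. , 168.3]), -13.7, 0.88)
16.1167 [-0.24035162  0.31420907 -0.55902021  1.61011786  0.17218663  1.26823401
 -1.0922404 ]
```

View pics/w3.png

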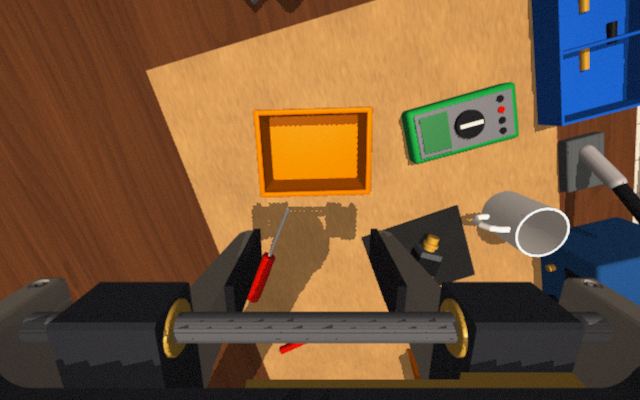

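The pump lies on the mat at (430,245) and the medium bin is at (315,151), consistent with the network. I'll pick it at its -x end and carry it to hover over the large bin.

```bash
python3 - <<'E'
from h import *
a=np.radians(-14); g=np.array([475,358.2])-79.3*np.array([np.cos(a),np.sin(a)])
r=down(a+np.pi/2)
grip(0.6)
robot.movep([*g,130],r); robot.servo_line([*g,48],feed=80)
grip(0.0,60); o=robot.observe(); print(o['grip_width']*92,o['grip_force'],o['tcp_pos'],o['contact_force'])
robot.servo_line([*g,60],feed=30); robot.servo_line([*g,250],feed=200)
o=robot.observe(); print(o['grip_width']*92,o['contact_force'],o['wrist_torque'])
a=np.radians(8); g=np.array([505,-348.5])-79.3*np.array([np.cos(a),np.sin(a)])
robot.movep([*g,250],down(a+np.pi/2))
im,i=snap('wrist','w4.png')
for n in ['bin_medium_mid','bin_medium_grip','bin_large_mid']: print(n,find(n,'wrist',i))
im,i=snap('top','t4.png')
for n in ['bin_medium_mid','bin_medium_grip','bin_large_mid']: print(n,find(n,'top',i))
o=robot.observe();print(o['t'],o['joints'],o['tcp_pos'],o['contact_force'])
E
```

```text
7.565031242922078 59.89205628633499 [398.31351664 377.88411528  48.36336196] [-0.31902671  0.67046486  1.79636961]
7.264914877130981 [ 8.77834762e-02  5.94430236e-04 -2.82635971e+00] [-0.04520083  0.09843552 -0.01109149]
bin_medium_mid [(0.71, array([ 505.7, -347.5,  238.2]), array([433., 236.])), (0.26, array([ 425.6, -355.9,  264.5]), array([313., 249.]))]
bin_medium_grip [(0.82, array([ 425.5, -357.3,  260.4]), array([313., 248.])), (0.19, array([ 506.4, -345.8,  238.5]), array([435., 234.]))]
bin_large_mid []
bin_medium_mid [(0.79, array([ 506.9, -351.1,  241.4]), array([430., 197.]))]
bin_medium_grip [(0.74, array([ 427.8, -358.6,  272.9]), array([436., 225.]))]
bin_large_mid [(0.74, array([ 501.1, -348.9,   25.4]), array([413., 204.])), (0.74, array([ 502.8, -352.5,  240.2]), array([430., 199.]))]
23.9917 [ 0.61262497  0.27582329  0.03330788  1.79649393 -0.01035118  1.069405
  0.78951683] [ 426.57596406 -359.43489534  250.01451568] [ 1.0492883   0.20707336 -1.68195062]
```

View pics/w4.png

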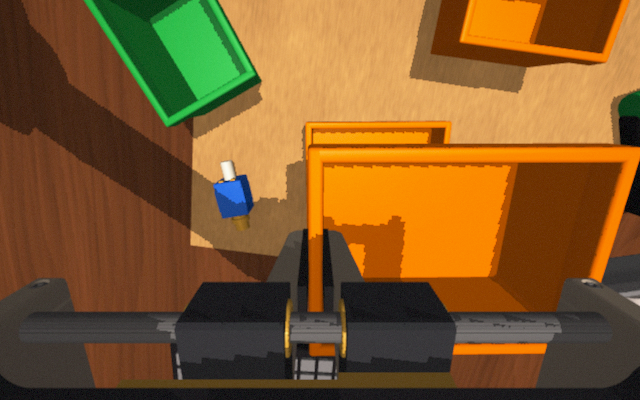

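Held bin is level at (470,230), with the large bin's far rim showing from (306,123) to (449,122), parallel to it. I'll use those corners to check the large bin's position.

```bash
python3 - <<'E'
from h import *
i=viewer.camera_info('wrist')
K=np.array(i['camera_matrix']);R=np.array(i['R']);t=np.array(i['t']);C=-R.T@t
def W(p,z):
    r=R.T@np.linalg.inv(K)@np.array([*p,1.]); return (C+r*(z-C[2])/r[2]).round(1)
im=cv2.imread('pics/w4.png'); hsv=cv2.cvtColor(im,cv2.COLOR_BGR2HSV)
m=(hsv[:,:,1]>215)&(hsv[:,:,0]<20)&(hsv[:,:,2]>120)
cols=[320,340,360,380,400,420,440]; rows=[100+int(np.argmax(m[100:145,c])) for c in cols]
l=[int(np.argmax(m[y,290:400]))+290 for y in (128,135,140)]; rr=[int(np.max(np.where(m[y,400:480])))+400 for y in (128,135,140)]
print(rows,l,rr)
k,b=np.polyfit(cols,rows,1)
A=W((l[0],k*l[0]+b),45);B=W((rr[0],k*rr[0]+b),45);d=(B-A)[:2];L=np.hypot(*d);u=d/L
print(A,B,L,np.degrees(np.arctan2(u[1],u[0])),'centre',(A+B)[:2]/2+71.5*np.array([u[1],-u[0]]))
# held bin rim far edge, rim top z = tcp+27
z=robot.observe()['tcp_pos'][2]+27
print(W((311,148),z),W((640,147),z))
E
```

```text
[122, 122, 122, 122, 122, 122, 121] [305, 306, 306] [450, 449, 449]
[ 404.9 -294.6   45. ] [ 582.9 -268.7   45. ] 179.87442842160752 8.278758418414053 centre [ 504.19523772 -352.40491559]
[ 415.9 -297.2  277. ] [ 573.6 -274.6  277. ]
```

```bash
cat >> h.py <<'E'
def lower(g,rot,z0,z1,step,feed,base,lim):
    """straight down in steps until the upward force has risen by lim"""
    z=z0
    while z>z1:
        z=max(z-step,z1); robot.servo_line([*g,z],feed=feed,rotation=rot)
        f=robot.observe()['contact_force']-base
        if np.linalg.norm(f)>lim: break
    return z,f.round(1)
E
python3 - <<'E'
from h import *
a=np.radians(8.2); g=np.array([504.5,-350.5])-79.3*np.array([np.cos(a),np.sin(a)]); r=down(a+np.pi/2)
robot.servo_line([*g,105],feed=120,rotation=r); robot.hold(.2)
base=robot.observe()['contact_force']; print(base)
print(lower(g,r,105,56,6,50,base,5))
o=robot.observe();print(o['t'],o['tcp_pos'],o['contact_force'],o['wrist_torque'])
im,i=snap('wrist','w5.png')
for n in ['bin_medium_mid','bin_large_mid']: print(n,find(n,'wrist',i))
E
```

```text
[ 0.76690533 -0.08268383 -0.69774545]
(56, array([ 0.1,  0.1, -1.5]))
27.9333 [ 426.05904668 -361.82726676   56.02830087] [ 0.91289145 -0.01082519 -2.23039971] [-0.05188548  0.0578108   0.01097035]
bin_medium_mid [(0.61, array([ 505.1, -351.7,   46.7]), array([435., 239.]))]
bin_large_mid []
```

View pics/w5.png

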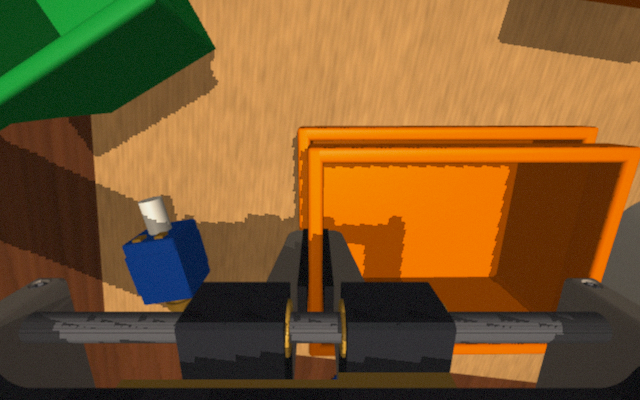

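The medium bin is inside the large one, with even margins and the rims parallel at (300..597,130) and (310..640,150). No contact so far. I'll lower the last millimetres and release.

```bash
python3 - <<'E'
from h import *
a=np.radians(8.2); g=np.array([504.5,-350.5])-79.3*np.array([np.cos(a),np.sin(a)]); r=down(a+np.pi/2)
base=robot.observe()['contact_force']
print(lower(g,r,56,50,.5,15,base,3))
o=robot.observe();print(o['tcp_pos'],o['contact_force'])
grip(0.45); robot.hold(.3)
robot.servo_line([*g,160],feed=120)
robot.movep([590,-150,350],down(np.radians(90)))
im,i=snap('wrist','w6.png')
for n in ['bin_medium_mid','bin_large_mid','bin_small_mid','bin_small_grip']: print(n,find(n,'wrist',i))
print(outline('bin_small_mid','wrist',i,105,[618,-138]))
print(outline('bin_medium_mid','wrist',i,79,[504,-350]))
im,i=snap('top','t6.png')
for n in ['bin_medium_mid','bin_large_mid','bin_small_mid','bin_small_grip']: print(n,find(n,'top',i))
print(robot.observe()['t'])
E
```

```text
(52.5, array([-1.5, -0.4,  4. ]))
[ 426.02625484 -362.00984548   52.69162417] [-1.31373535e+00  7.19502112e-04  1.60360075e+00]
bin_medium_mid [(0.78, array([ 504.9, -350.9,   38.8]), array([270., 270.]))]
bin_large_mid []
bin_small_mid [(0.89, array([ 267.1, -223.4,   53.3]), array([123., 207.])), (0.65, array([ 617.7, -139.6,   49.4]), array([333., 156.]))]
bin_small_grip [(0.75, array([ 545.7, -141.3,   96.3]), array([286., 162.])), (0.61, array([ 303.8, -282.6,   92.1]), array([138., 249.]))]
(np.float64(1.887672341538024), array([ 619.6, -139.1]), array([152.3, 111.3]), 1.5, 0.82)
(np.float64(45.751679491438026), array([ 547.7, -336.4]), array([ 80.8, 141.2]), -83.2, 0.77)
bin_medium_mid [(0.69, array([ 503.9, -353.5,   42.4]), array([415., 203.]))]
bin_large_mid [(0.62, array([706.8, 335.2,   1.8]), array([218., 147.]))]
bin_small_mid [(0.78, array([ 265. , -221.2,   50.5]), array([377., 274.])), (0.64, array([ 618.1, -138.8,   59.9]), array([352., 169.]))]
bin_small_grip [(0.98, array([ 545.7, -139.4,   92.4]), array([353., 189.])), (0.97, array([ 308.1, -283.6,   96.3]), array([398., 263.]))]
33.6667
```

View pics/w6.png

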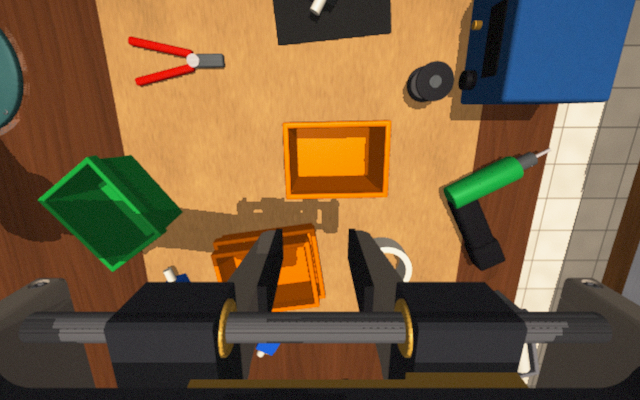

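The small orange bin is at (337,160) and the nested medium at (268,268). The green bin at (110,210) stays untouched. I'll pick up the small bin.

```bash
python3 - <<'E'
from h import *
a=np.radians(1); g=np.array([618.8,-139.2])-71.1*np.array([np.cos(a),np.sin(a)]); r=down(a+np.pi/2)
robot.movep([*g,150],r); robot.servo_line([*g,78],feed=80)
grip(0.0,60); o=robot.observe(); print(o['grip_width']*92,o['grip_force'],o['tcp_pos'],o['contact_force'])
robot.servo_line([*g,90],feed=30); robot.servo_line([*g,250],feed=200)
o=robot.observe(); print(o['grip_width']*92,o['contact_force'])
a=np.radians(8.2); g=np.array([504.4,-350.8])-71.1*np.array([np.cos(a),np.sin(a)]); r=down(a+np.pi/2)
robot.movep([*g,250],r); robot.servo_line([*g,168],feed=120); robot.hold(.2)
im,i=snap('wrist','w7.png')
for n in ['bin_medium_mid','bin_small_mid','bin_small_grip']: print(n,find(n,'wrist',i))
o=robot.observe();print(o['t'],o['tcp_pos'],o['contact_force'])
E
```

```text
7.4871086386863865 59.96537894010544 [ 547.9649754  -140.49942679   78.43938767] [-0.91780061 -0.45630382  2.53301651]
7.592933341645523 [ 0.58381131 -0.10146178 -3.07701714]
bin_medium_mid []
bin_small_mid [(0.95, array([ 265. , -224.2,   53.8]), array([141.,  14.])), (0.62, array([ 504.3, -349.6,  141.9]), array([413., 225.]))]
bin_small_grip [(0.8, array([ 430.2, -361.4,  186. ]), array([308., 255.])), (0.65, array([ 302.6, -280.1,   94.5]), array([162.,  86.]))]
39.8583 [ 434.14346865 -361.05111471  168.3291139 ] [-0.11095247  0.48949635 -1.35887456]
```

View pics/w7.png

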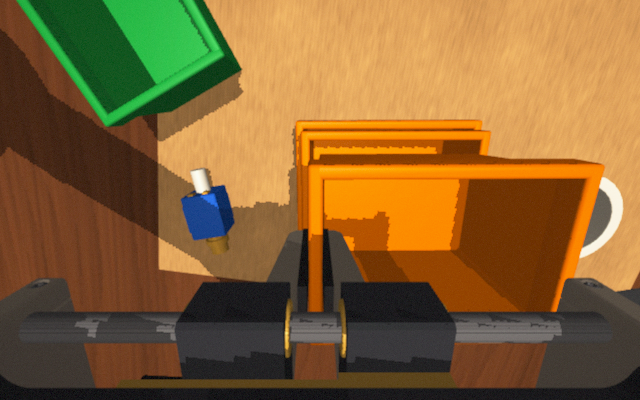

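The held small bin's rim (310..600,165) is parallel to the nested rims at (300..490,130). I'll lower it under force watch, release and check.

```bash
python3 - <<'E'
from h import *
a=np.radians(8.2); g=np.array([504.4,-350.8])-71.1*np.array([np.cos(a),np.sin(a)]); r=down(a+np.pi/2)
base=robot.observe()['contact_force']
z,f=lower(g,r,168,90,6,50,base,5); print(z,f)
if z<=90:
    base=robot.observe()['contact_force']
    z,f=lower(g,r,90,84,.5,15,base,3); print(z,f)
    if z<=87.5:
        grip(0.4); robot.hold(.3); robot.servo_line([*g,220],feed=120)
        robot.movep([440,-250,380],down(np.radians(98)))
        im,i=snap('wrist','w8.png')
        print(find('bin_small_mid','wrist',i))
        im,i=snap('top','t8.png')
        for n in ['bin_small_mid','bin_medium_mid','pump_mid','mat_top']: print(n,find(n,'top',i))
print(robot.observe()['t'])
E
```

```text
90 [ 0.4 -0.7 -1.1]
87.0 [-1.8 -0.5  2.9]
[(0.92, array([ 504.1, -348.3,   57.7]), array([344., 220.])), (0.86, array([ 269.2, -224.1,   52. ]), array([216., 131.]))]
bin_small_mid [(0.64, array([ 264.5, -221.7,   51.2]), array([377., 275.])), (0.42, array([ 501.9, -349.8,   68.2]), array([416., 203.]))]
bin_medium_mid []
pump_mid [(0.5, array([609.6, 112.6,  28.3]), array([279., 173.]))]
mat_top [(0.61, array([612.1, 107.5,   3.8]), array([281., 173.]))]
48.125
```

View pics/w8.png

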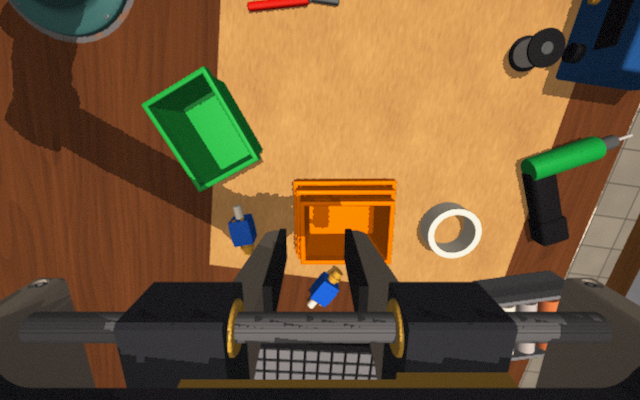

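The three bins are nested, parallel and level at (345,220), the touch height was as expected, and the pump is on the mat. I'm handing the job in.

```bash
python3 -c "
from h import *
print(robot.job_done())"
```

```text
the job is handed in; nothing more can be done
None
```

The job is handed in, verdict not shown: by the last camera check the pump lies on the mat about 6 mm from its middle, and the medium and small bins are nested in the largest, seated and let go.

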